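Find the heavy side of a tube rotator's wheel

TASK

The loaded wheel of the tube rotator is out of balance, and its vials look alike. Spin it by hand to find its heavy side: turn it well over (a quarter turn or so), let go so that it swings back and comes to rest, and do so as often and from both sides as you need (the drive drags, so the heavy side stops well short of the bottom, by as much from either side). Then take hold of the wheel, turn it until its heavy side is straight down and finish holding it there, still, so that a counterweight can be clipped on opposite; leave everything else on the bench alone.

Things in the scene. Friction and masses are not known exactly. Their poses are not given: they have to be found in the camera images.
- rotator: tube rotator, fixed to the bench: grey foot 26 mm high, white motor housing, wheel on a level axle. Origin on the bench straight below the wheel's centre; x = along the axle, the way the wheel's front (vial side) looks; y = level, across the wheel; z = up. The foot spans x -175 to 50 mm, y -85 to 85; the housing, behind the wheel, x -165 to -45 mm, y -65 to 65, top at z = 185 mm
- wheel: pale grey disc, 250 mm in diameter, 10 mm thick, turns any number of turns. Origin at its centre, on the axle, 160 mm above the bench; x = along the axle to the front; z = towards the red stripe. Six like amber vials with white caps on the front point outwards, radius 28 to 78 mm, 35 mm out from mid-disc. Beyond radius 80 mm the rim is flat and bare on both faces and can be pinched across its thickness
- axle (a point): the wheel's centre, on the axle 160 mm up; axes as the rotator's. The vials are filled unequally, so the wheel has one heavy side, in any direction each time, unrelated to the red stripe, not visible. Unbalance about 0.13 N m, dry friction of the drive 0.065 N m: it stays put within 24 to 33 degrees either side of heavy-side-down, and starts so, but not straight down
- index (a point): outer end of the 16 mm wide red index stripe, on the wheel's rim 125 mm from the axle, mid-thickness; the stripe runs from radius 80 mm out over the rim, on both faces. Let go with the heavy side lifted farther than friction holds, the wheel sinks back slowly, does not swing through, and rests within about 3 s, equally far from the bottom whichever side it comes from
- counter_vial: bystander: loose amber vial with white cap, 29 mm wide, 60 mm tall, upright near the rotator; origin under its middle
- marker: bystander: lying white pen with blue cap, about 135 x 14 x 14 mm, near the rotator
- media_bottle: bystander: clear bottle with orange cap, 72 mm wide, 150 mm tall; origin under its middle
- beaker: bystander: glass beaker, 72 mm wide, 85 mm tall; origin under its middle
- tape_roll: bystander: roll of paper tape lying flat, 80 mm wide, 19 mm high; origin under its middle
- timer: bystander: grey bench timer, 55 x 75 x 24 mm; origin under its middle
- tip_box: bystander: open blue tray, 85 x 120 x 55 mm; origin under its middle

How it is judged:
By the outcome, as a careful person would: the job done as asked, in the order asked, and still so for the second after the job is handed in, while the arm keeps its last pose, push and grip.
It also fails if it takes over 72 s, if anything falls off the work surface, if the arm or the gripper's body presses on something with over 40 N, if the wrist force passes 120 N, or if a joint passes its speed limit or range.

ROBOT

A 6-joint arm with a two-finger parallel gripper is mounted at the origin on the work surface. World frame = base frame: x ahead of the robot, y to its left, z up, the work surface at z = 0. Lengths are in mm, angles in rad, forces in N, time in s.
With the tool pointing down it reaches from about 250 to 775 mm from the base axis. Payload 4 kg.
Tool frame: the origin (TCP) lies between the finger pads; the fingertips stand 17 mm ahead of it and the grasp point (between the pads) lies 2 mm behind it; z points along the fingers, x is the direction in which the jaws open and shut, and the axes are right-handed (so a half turn about z gives the same grasp; the last joint's range is limited). The gripper opens to 94 mm and grips with 3 to 60 N. Pads are 16 mm wide; open, the fingers measure 119 mm over their backs; the gripper's body (75 mm by 177 mm) begins 78 mm behind the grasp point.
Start: joints at [-1.429, 0.087, 1.371, -0, 1.684, -0.103], TCP at [133.295, -533.621, 222.506] pointing down, gripper open.
Joint ranges: [-3.1, 3.1], [-0.76, 2.03], [0.27, 2.55], [-1.08, 4.22], [0.17, 2.65], [-2.57, 2.57]. Speed limits (rad/s): [2.79, 2.79, 3.14, 3.14, 3.14, 3.14].

INTERFACE

Orientations are given as a unit quaternion [x, y, z, w].
In Python, from workcell import manip, camera, calibration gives the robot as it stands.
- The arm moves only by the tool play_rows, never from a script. Its argument "deltas" is a list of rows, each an object with "turn": the turn, a rotation vector about the tool's x, y, z in degrees, a list of three; "translation": the shift along the tool's x, y, z in m, a list of three; "hand": the opening, from -1 (shut) to 1 (fully open). A call has 1 to 5 rows; each row shifts and turns the commanded pose from where the row before left it, along the tool's axes as they then stand; what a row does not reach is not made up. A row lasts 1/8 s, in which the tool goes at most 62.5 mm and 10.7 degrees, less where a joint would pass 70% of its speed; a pose out of reach is approached as far as the arm can. A call with a gripper value outside its range is refused whole. The fingers move at their own pace and stop on an object; "newtons" is the grip in N (left out, the last holds). Time passes only in rows, so rows that do not move let the fingers close. It gives the time, the measured TCP pose, the force and the opening at its end, in the units of the state.
- manip.get_obs(): the state, without advancing time (a new reading comes with each control period).
- camera(name): name is "side" or "top"; returns the picture (480x640x3 uint8, blue, green, red); there is no depth.
- calibration(name): a dict with "fx", "fy", "cx", "cy" (pixels), "k1" (the pictures are not rectified: a ray, as slopes to the right and down, at radius r is drawn at 1 + k1 r^2 times it, then the intrinsics apply), "rvec" (rotation vector, rad) and "tvec" (3), from world to camera coordinates, as OpenCV has them. Camera axes: x right, y down, z forward; pixel columns grow to the right and rows downward; lengths in mm; the calibration is good to about 2 mm. A picture is of the moment at which its call begins. calibration takes no time and is no camera call.
- manip.hand_in(): hands the job in, once; it reports no verdict.
The state is a dict: "t": time; "joint_positions": joint angles; "dq": joint speeds; "tau": joint torques, N m; "eef_pos": TCP position; "ee_rot": TCP orientation; "contact_force": force on the tool from outside, world axes, zero at the start; "ft_torque": the same for the moment, N m; "finger_gap": finger opening in mm.
Only numpy, scipy, OpenCV 4.12 (cv2) and the standard library are available. Lean on these libraries where they do the work, as an engineer would, in place of code of your own. Each camera call takes 0.05 s, during which the arm holds its last target.

## Working session

There is one attempt and no reset: what is moved stays moved. The work goes in short steps, Python scripts to look and compute and a tool call to move; the robot and the scene stay as the last step left them, time stands still between calls to the robot, and variables do not carry over. Pictures are saved under pics/ and viewed, and the job is handed in when it is done.

Besides the shell and the picture viewer there is one more tool, called after "Request:" by a JSON object that holds its "op" and its "data", one argument or row to a line. play_rows: Moves the arm, as the interface text tells. Its arguments: {"type":"object","properties":{"deltas":{"type":"array","items":{"type":"object","properties":{"turn":{"type":"array","items":{"type":"number"}},"translation":{"type":"array","items":{"type":"number"}},"hand":{"type":"number"}}}},"newtons":{"type":"number"}},"required":["deltas"]}

```bash
ls; mkdir -p pics; python3 - <<'E'
from workcell import manip,camera,calibration
import cv2
for n in("side","top"):
    cv2.imwrite(f"pics/{n}0.png",camera(n)); print(calibration(n))
print(manip.get_obs())
E
```

```text
pics
{'fx': 467.49889432618863, 'fy': 467.49889432618863, 'cx': 313.4438766287142, 'cy': 234.39090797788924, 'k1': -0.0013234552010800045, 'rvec': array([ 2.36160835, -0.11515592,  0.0650078 ]), 'tvec': array([-578.51707395,  172.29376588, 1347.29740208])}
{'fx': 521.2142364032151, 'fy': 521.2142364032151, 'cx': 309.12224761995736, 'cy': 237.70598217647654, 'k1': -0.016326206555593376, 'rvec': array([ 2.18320152, -2.18559875,  0.0878613 ]), 'tvec': array([  -9.28072448,  580.77084154, 1428.60610881])}
{'t': 0.1, 'joint_positions': array([-1.42910078e+00,  8.78215734e-02,  1.37206024e+00, -3.18916578e-06,
        1.68356326e+00, -1.03088731e-01]), 'dq': array([ 0.00156071, -0.00224545, -0.00255138, -0.00038779, -0.00082351,
       -0.00132942]), 'tau': array([ 2.66703799e-03, -3.41250515e+01, -3.03300619e+01,  7.20348931e-02,
        3.04604438e-02, -9.81642143e-05]), 'eef_pos': array([ 133.22898423, -533.16683062,  221.47545439]), 'ee_rot': array([ 7.88145173e-01, -6.15488691e-01, -6.68549364e-04, -6.41025556e-04]), 'contact_force': array([ 0.43286609, -0.12001937,  0.44229122]), 'ft_torque': array([-0.03444886, -0.06969118,  0.05365759]), 'finger_gap': 93.8576281231082}
```

View pics/side0.png

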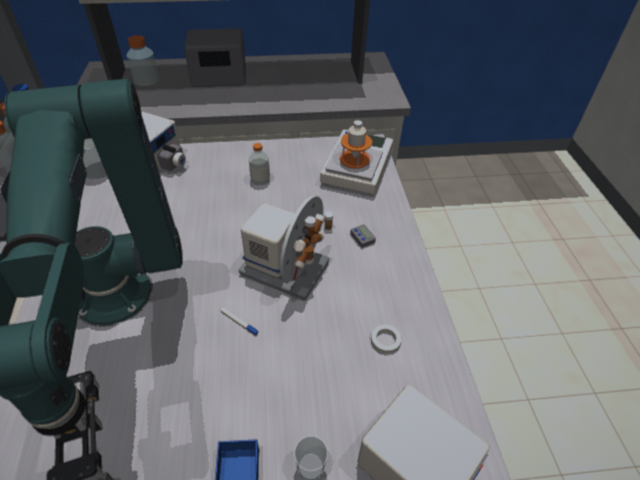

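View pics/top0.png

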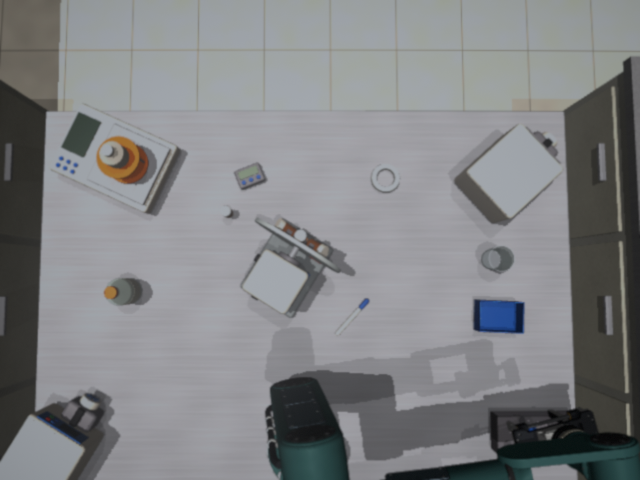

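```bash
cat > h.py <<'E'
import numpy as np,cv2
from workcell import manip,camera,calibration
def cal(n):
    c=calibration(n);R=cv2.Rodrigues(c['rvec'])[0];return c,R,np.array(c['tvec'])
def ray(n,uv):
    c,R,t=cal(n);d=np.array([(uv[0]-c['cx'])/c['fx'],(uv[1]-c['cy'])/c['fy']])
    s=d.copy()
    for _ in range(10): s=d/(1+c['k1']*(s@s))
    return -R.T@t, R.T@np.array([s[0],s[1],1])
def onz(n,uv,z):
    o,d=ray(n,uv);return o+d*(z-o[2])/d[2]
def onplane(n,uv,p,nn):
    o,d=ray(n,uv);return o+d*((p-o)@nn)/(d@nn)
def proj(n,P):
    c,R,t=cal(n);q=R@np.asarray(P,float)+t;s=q[:2]/q[2];s=s*(1+c['k1']*(s@s))
    return np.array([c['fx']*s[0]+c['cx'],c['fy']*s[1]+c['cy']])
E
python3 - <<'E'
from h import *
a=cv2.imread('pics/side0.png');b=cv2.imread('pics/top0.png')
cv2.imwrite('pics/s0z.png',cv2.resize(a[180:305,220:350],None,fx=4.6,fy=4.6,interpolation=cv2.INTER_CUBIC))
cv2.imwrite('pics/t0z.png',cv2.resize(b[200:325,225:365],None,fx=4.6,fy=4.6,interpolation=cv2.INTER_CUBIC))
g=cv2.cvtColor(b,cv2.COLOR_BGR2HSV)
m=((g[...,2]>195)&(g[...,1]<40)).astype('uint8')*255
m[:240]=0;m[320:]=0;m[:,:235]=0;m[:,330:]=0
cs,_=cv2.findContours(m,0,2);c=max(cs,key=cv2.contourArea);print(cv2.contourArea(c));r=cv2.minAreaRect(c);print(r)
for p in cv2.boxPoints(r):print(p,onz('top',p,185))
for n,im in(('side',a),('top',b)):
    i=im.astype(int);m=(i[...,2]>90)&(i[...,2]>2.0*i[...,1])&(i[...,2]>2.0*i[...,0]);ys,xs=np.nonzero(m);print(n,[(x,y,im[y,x].tolist()) for x,y in zip(xs,ys) if 200<x<380 and 170<y<330][:60])
E
```

```text
Traceback (most recent call last):
ValueError: max() iterable argument is empty
```

View pics/s0z.png

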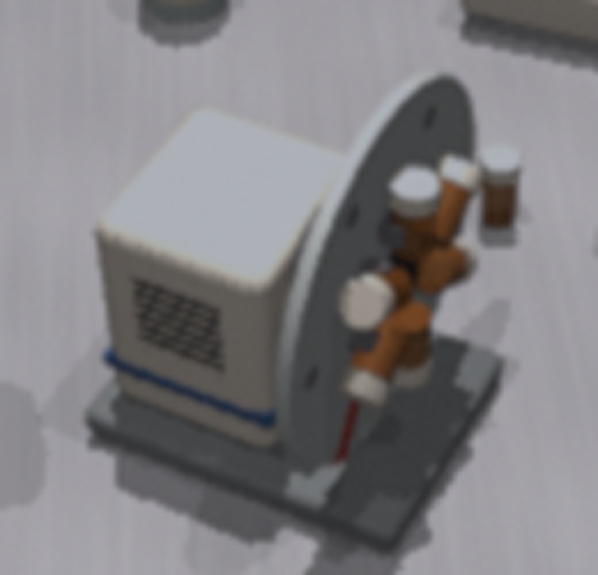

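View pics/t0z.png

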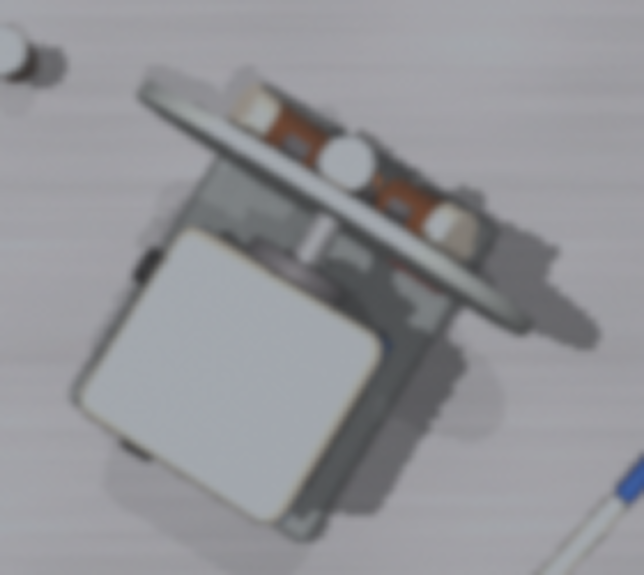

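```bash
python3 - <<'E'
from h import *
a=cv2.imread('pics/side0.png');b=cv2.imread('pics/top0.png')
print(b[285,275],b[255,290],b[280,300])
g=cv2.cvtColor(b,cv2.COLOR_BGR2HSV)
m=((g[...,2]>b[285,275].max()-25)&(g[...,1]<40)).astype('uint8')*255
m[:240]=0;m[320:]=0;m[:,:235]=0;m[:,330:]=0
m=cv2.morphologyEx(m,2,np.ones((3,3)))
cs,_=cv2.findContours(m,0,2);c=max(cs,key=cv2.contourArea);print(cv2.contourArea(c));r=cv2.minAreaRect(c);print(r)
for p in cv2.boxPoints(r):print(p,onz('top',p,185))
for n,im in(('side',a),('top',b)):
    i=im.astype(int);m=(i[...,2]>60)&(i[...,2]>1.8*i[...,1])&(i[...,2]>1.5*i[...,0]);ys,xs=np.nonzero(m);print(n,[(x,y,im[y,x].tolist()) for x,y in zip(xs,ys) if 200<x<380 and 170<y<330][:60])
E
```

```text
[173 167 162] [145 140 139] [173 167 162]
2199.5
((274.4648132324219, 281.16778564453125), (49.835792541503906, 46.320037841796875), 31.82744789123535)
[241.07982 287.70468] [445.50498211 157.74552118 185.        ]
[265.50732 248.34933] [542.08408466  98.33101445 185.        ]
[307.8498 274.6309] [477.31314526  -6.01189812 185.        ]
[283.4223  313.98624] [381.43771497  53.77655061 185.        ]
side [(np.int64(296), np.int64(268), [33, 34, 64]), (np.int64(297), np.int64(268), [35, 34, 63]), (np.int64(296), np.int64(269), [30, 30, 64]), (np.int64(296), np.int64(270), [28, 30, 63]), (np.int64(296), np.int64(271), [31, 30, 62]), (np.int64(295), np.int64(272), [33, 33, 64]), (np.int64(296), np.int64(272), [34, 34, 63]), (np.int64(295), np.int64(273), [29, 30, 63]), (np.int64(295), np.int64(274), [26, 25, 63]), (np.int64(295), np.int64(275), [32, 31, 63]), (np.int64(294), np.int64(276), [33, 33, 64]), (np.int64(294), np.int64(277), [28, 29, 62]), (np.int64(294), np.int64(278), [27, 28, 63])]
top []
```

```bash
cat >> h.py <<'E'
yaw=np.radians(-31.7); C=np.array([551.,20.8,160.])
try:
    import json; _p=json.load(open('pose.json')); yaw=_p['yaw']; C=np.array(_p['C'])
except Exception: pass
ex=np.array([np.cos(yaw),np.sin(yaw),0]);ey=np.array([-np.sin(yaw),np.cos(yaw),0]);ez=np.array([0,0,1.])
def wp(a,r,x=0): # a deg from up toward +y
    a=np.radians(a);return C+ex*x+r*(np.cos(a)*ez+np.sin(a)*ey)
def angr(n,uv,x):
    p=onplane(n,uv,C+ex*x,ex)-C;return np.degrees(np.arctan2(p@ey,p[2])),np.hypot(p@ey,p[2])
def over(n,im,f,box,segs):
    x0,y0,x1,y1=box;z=cv2.resize(im[y0:y1,x0:x1],None,fx=f,fy=f,interpolation=cv2.INTER_CUBIC)
    for pts,col in segs:
        q=np.array([(proj(n,p)-[x0,y0]+.5)*f-.5 for p in pts]);cv2.polylines(z,[np.round(q).astype(int)],False,col,1)
    return z
E
python3 - <<'E'
from h import *
for n,box in(('side',(220,180,350,305)),('top',(225,200,365,325))):
    im=cv2.imread(f'pics/{n}0.png')
    rim=[wp(a,125,5) for a in range(0,361,5)];rim2=[wp(a,125,-5) for a in range(0,361,5)]
    ft=[C+ex*x+ey*y+ez*(26-160) for x,y in((-175,-85),(50,-85),(50,85),(-175,85),(-175,-85))]
    ht=[C+ex*x+ey*y+ez*(25) for x,y in((-165,-65),(-45,-65),(-45,65),(-165,65),(-165,-65))]
    cv2.imwrite(f'pics/{n}0o.png',over(n,im,4.6,box,[(rim,(0,255,0)),(rim2,(255,255,0)),(ft,(0,0,255)),(ht,(255,0,255))]))
for p in[(296.5,268),(295.5,273),(294,278)]:print(angr('side',p,5))
o,_=ray('side',(0,0));print(o)
E
```

```text
(np.float64(-147.76267459152112), np.float64(88.84859509573981))
(np.float64(-149.03661176668945), np.float64(104.90760888674919))
(np.float64(-147.9815466233847), np.float64(119.90731121918608))
[ 477.14400778 -876.48701258 1087.97129966]
```

View pics/side0o.png

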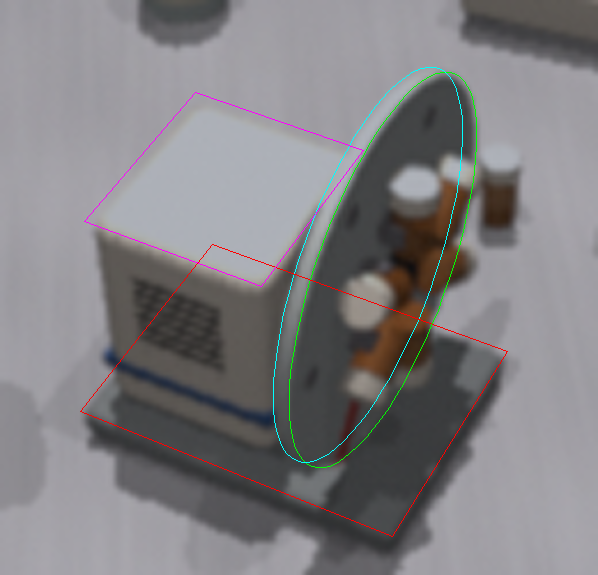

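View pics/top0o.png

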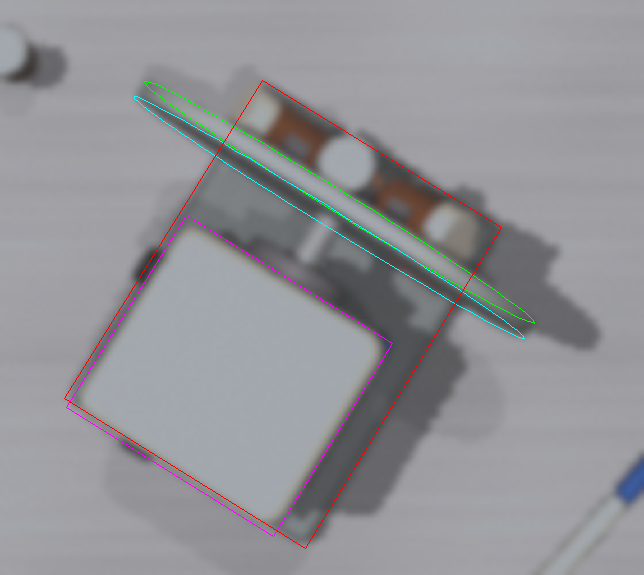

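```bash
cat >> h.py <<'E'
from scipy.spatial.transform import Rotation as Ro, Slerp
def tgt(a,R,x=0):
    a_=np.radians(a);d=np.cos(a_)*ez+np.sin(a_)*ey
    z=-d;y=np.cross(z,ex);return wp(a,R,x),Ro.from_matrix(np.c_[ex,y,z])
def cur():
    o=manip.get_obs();return np.array(o['eef_pos']),Ro.from_quat(o['ee_rot'])
def plan(p0,r0,p1,r1,n):
    s=Slerp([0,1],Ro.concatenate([r0,r1]));P=p0;R=r0
    for k in range(1,n+1):
        Q=p0+(p1-p0)*k/n;S=s(k/n)
        print('T',np.round(R.inv().apply(Q-P)/1000,4).tolist(),'turn',np.round(np.degrees((R.inv()*S).as_rotvec()),2).tolist());P,R=Q,S
def st():
    o=manip.get_obs();p,r=cur();d=p-C
    z=r.as_matrix()[:,2]
    print('t',round(o['t'],2),'p',np.round(p,1),'rot-frame x,y,z',np.round([d@ex,d@ey,d[2]],1),'R',round(np.hypot(d@ey,d[2]),1),'posang',round(np.degrees(np.arctan2(d@ey,d[2])),1),'toolang',round(np.degrees(np.arctan2(-z@ey,-z[2])),1),'z.ex',round(z@ex,3),'x.ex',round(r.as_matrix()[:,0]@ex,4),'q',np.round(o['joint_positions'],2),'F',np.round(o['contact_force'],1),'gap',round(o['finger_gap'],1))
E
python3 - <<'E'
from h import *
p,r=cur();P,R=tgt(0,230);M=np.array([p[0]+100,p[1]+150,390])
plan(p,r,M,r,4);print();plan(M,r,P,R,11);print(P)
E
```

```text
T [-0.0304, -0.0334, -0.0421] turn [0.0, 0.0, 0.0]
T [-0.0304, -0.0334, -0.0421] turn [0.0, 0.0, 0.0]
T [-0.0304, -0.0334, -0.0421] turn [0.0, 0.0, 0.0]
T [-0.0304, -0.0334, -0.0421] turn [0.0, 0.0, 0.0]

T [-0.0286, -0.0369, 0.0001] turn [-0.0, 0.01, -4.02]
T [-0.026, -0.0388, 0.0001] turn [-0.0, 0.01, -4.02]
T [-0.0232, -0.0406, 0.0] turn [-0.0, 0.01, -4.02]
T [-0.0203, -0.0421, 0.0] turn [-0.0, 0.01, -4.02]
T [-0.0173, -0.0434, 0.0] turn [-0.0, 0.01, -4.02]
T [-0.0142, -0.0445, 0.0] turn [-0.0, 0.01, -4.02]
T [-0.011, -0.0454, 0.0] turn [-0.0, 0.01, -4.02]
T [-0.0078, -0.0461, 0.0] turn [-0.0, 0.01, -4.02]
T [-0.0045, -0.0465, 0.0] turn [-0.0, 0.01, -4.02]
T [-0.0013, -0.0467, 0.0] turn [-0.0, 0.01, -4.02]
T [0.002, -0.0467, 0.0] turn [-0.0, 0.01, -4.02]
[551.   20.8 390. ]
```

Request:
{"op": "play_rows", "data": {
  "deltas": [
    {"translation":[-0.03,-0.033,-0.042],"turn":[0,0,0],"hand":1},
    {"translation":[-0.03,-0.033,-0.042],"turn":[0,0,0],"hand":1},
    {"translation":[-0.03,-0.033,-0.042],"turn":[0,0,0],"hand":1},
    {"translation":[-0.03,-0.033,-0.042],"turn":[0,0,0],"hand":1},
    {"translation":[-0.028,-0.037,0],"turn":[0,0,-4],"hand":1}
  ]
}}

```text
t: 0.72
eef_pos: [262.3, -348.5, 394.5]
ee_rot: [0.81, -0.587, 0.004, 0.002]
contact_force: [1.1, 0.7, -0.3]
finger_gap: 93.8
```

Request:
{"op": "play_rows", "data": {
  "deltas": [
    {"translation":[-0.026,-0.039,0],"turn":[0,0,-4],"hand":1},
    {"translation":[-0.023,-0.041,0],"turn":[0,0,-4],"hand":1},
    {"translation":[-0.02,-0.042,0],"turn":[0,0,-4],"hand":1},
    {"translation":[-0.017,-0.043,0],"turn":[0,0,-4],"hand":1},
    {"translation":[-0.014,-0.045,0],"turn":[0,0,-4],"hand":1}
  ]
}}

```text
t: 1.35
eef_pos: [407.6, -164.8, 390.0]
ee_rot: [0.899, -0.437, -0.0, 0.0]
contact_force: [0.9, -0.8, -0.8]
finger_gap: 93.9
```

Request:
{"op": "play_rows", "data": {
  "deltas": [
    {"translation":[-0.011,-0.045,0],"turn":[0,0,-4],"hand":1},
    {"translation":[-0.008,-0.046,0],"turn":[0,0,-4],"hand":1},
    {"translation":[-0.005,-0.046,0],"turn":[0,0,-4],"hand":1},
    {"translation":[-0.001,-0.047,0],"turn":[0,0,-4],"hand":1},
    {"translation":[0.002,-0.047,0],"turn":[0,0,-4],"hand":1}
  ]
}}

```text
t: 1.98
eef_pos: [552.1, 18.4, 389.9]
ee_rot: [0.962, -0.274, -0.0, 0.0]
contact_force: [-0.1, -0.5, -0.5]
finger_gap: 93.8
```

```bash
python3 - <<'E'
from h import *
st()
E
```

```text
t 1.98 p [552.1  18.4 389.9] rot-frame x,y,z [  2.2  -1.4 229.9] R 229.9 posang -0.3 toolang 0.0 z.ex -0.001 x.ex 1.0 q [-0.07  0.12  1.   -0.    2.02  0.49] F [-0.1 -0.5 -0.5] gap 93.8
```

Request:
{"op": "play_rows", "data": {
  "deltas": [
    {"translation":[-0.002,-0.001,0.04],"turn":[0,0,0],"hand":1},
    {"translation":[0,0,0.04],"turn":[0,0,0],"hand":1},
    {"translation":[0,-0.0235,0.0018],"turn":[-9,0,0],"hand":1},
    {"translation":[0,-0.0235,0.0018],"turn":[-9,0,0],"hand":1},
    {"translation":[0,-0.0235,0.0018],"turn":[-9,0,0],"hand":1}
  ]
}}

```text
t: 2.6
eef_pos: [586.7, 77.4, 294.7]
ee_rot: [0.934, -0.268, -0.064, 0.227]
contact_force: [2.0, -0.9, 0.2]
finger_gap: 93.7
```

```bash
python3 - <<'E'
from h import *
st()
E
```

```text
t 2.6 p [586.7  77.4 294.7] rot-frame x,y,z [  0.6  66.9 134.7] R 150.4 posang 26.4 toolang 27.2 z.ex -0.001 x.ex 1.0 q [ 0.22  0.43  0.88 -0.4   2.14  0.62] F [ 2.  -0.9  0.2] gap 93.7
```

Request:
{"op": "play_rows", "data": {
  "deltas": [
    {"translation":[0,-0.0235,0.0018],"turn":[-9,0,0],"hand":1},
    {"translation":[0,-0.0235,0.0018],"turn":[-9,0,0],"hand":1},
    {"translation":[0,-0.0157,0.001],"turn":[-6,0,0],"hand":1},
    {"translation":[0,0,0],"turn":[0,0,0],"hand":1}
  ]
}}

```text
t: 3.1
eef_pos: [612.1, 119.5, 247.9]
ee_rot: [0.867, -0.245, -0.122, 0.417]
contact_force: [-0.4, 0.3, -0.8]
finger_gap: 94.1
```

```bash
python3 - <<'E'
from h import *
st()
cv2.imwrite('pics/s1.png',camera('side'));cv2.imwrite('pics/t1.png',camera('top'))
E
```

```text
t 3.1 p [612.1 119.5 247.9] rot-frame x,y,z [1.000e-01 1.161e+02 8.790e+01] R 145.6 posang 52.9 toolang 51.5 z.ex -0.006 x.ex 1.0 q [ 0.36  0.77  0.64 -0.75  2.37  0.53] F [-0.4  0.3 -0.8] gap 94.1
```

View pics/s1.png

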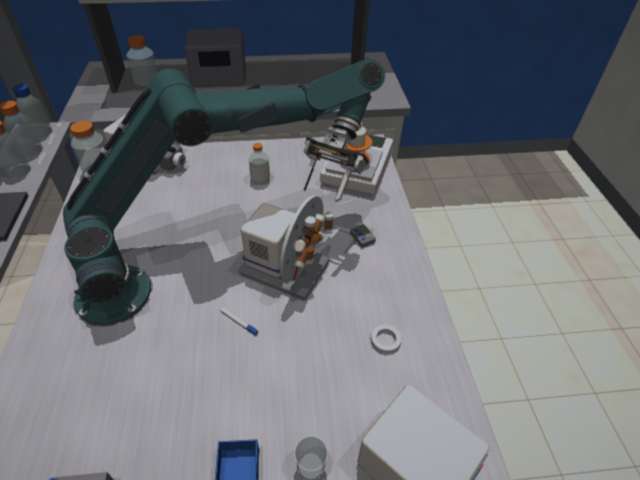

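View pics/t1.png

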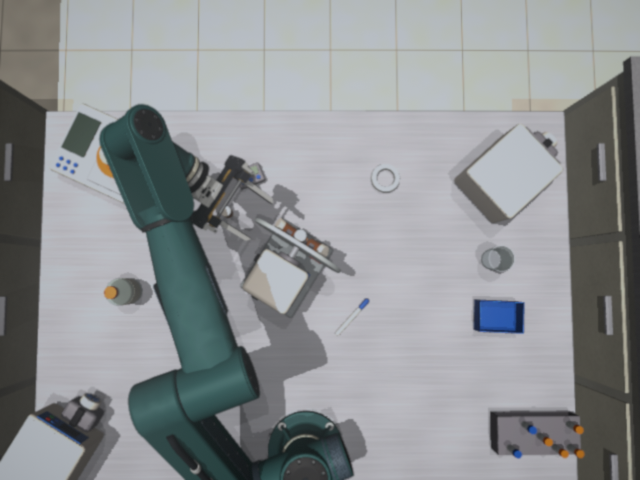

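```bash
python3 - <<'E'
from h import *
p,r=cur();P,R=tgt(51.5,105);plan(p,r,P,R,3)
E
```

```text
T [-0.0003, -0.0008, 0.0146] turn [-0.18, 0.08, -0.06]
T [-0.0003, -0.0009, 0.0145] turn [-0.18, 0.08, -0.06]
T [-0.0003, -0.0009, 0.0145] turn [-0.18, 0.08, -0.06]
```

Request:
{"op": "play_rows", "data": {
  "deltas": [
    {"translation":[-0.0003,-0.001,0.0145],"turn":[-0.2,0,0],"hand":1},
    {"translation":[-0.0003,-0.001,0.0145],"turn":[-0.2,0,0],"hand":1},
    {"translation":[0,0,0.0125],"turn":[0,0,0],"hand":0.3},
    {"translation":[0,0,0],"turn":[0,0,0],"hand":-0.3},
    {"translation":[0,0,0],"turn":[0,0,0],"hand":-0.6}
  ],
  "newtons": 15
}}

```text
t: 3.82
eef_pos: [595.2, 91.4, 230.0]
ee_rot: [0.867, -0.25, -0.118, 0.415]
contact_force: [0.6, 0.3, -0.2]
finger_gap: 67.5
```

```bash
python3 - <<'E'
from h import *
st()
E
```

```text
t 3.83 p [595.2  91.4 230. ] rot-frame x,y,z [ 0.6 83.3 70. ] R 108.8 posang 49.9 toolang 51.2 z.ex -0.003 x.ex 1.0 q [ 0.33  0.7   0.79 -0.71  2.29  0.59] F [ 0.6  0.3 -0.2] gap 67.5
```

Request:
{"op": "play_rows", "data": {
  "deltas": [
    {"translation":[0,-0.001,0.002],"turn":[0,0,0],"hand":-1},
    {"translation":[0,0,0],"turn":[0,0,0],"hand":-1},
    {"translation":[0,0,0],"turn":[0,0,0],"hand":-1},
    {"translation":[0,0,0],"turn":[0,0,0],"hand":-1},
    {"translation":[0,0,0],"turn":[0,0,0],"hand":-1}
  ],
  "newtons": 20
}}

```text
t: 4.45
eef_pos: [594.6, 91.2, 225.2]
ee_rot: [0.866, -0.248, -0.119, 0.417]
contact_force: [0.5, 0.4, 1.1]
finger_gap: 17.3
```

```bash
python3 - <<'E'
from h import *
st()
E
```

```text
t 4.45 p [594.6  91.2 225.2] rot-frame x,y,z [ 0.1 82.8 65.2] R 105.4 posang 51.8 toolang 51.4 z.ex -0.004 x.ex 1.0 q [ 0.33  0.7   0.8  -0.71  2.28  0.6 ] F [0.5 0.4 1.1] gap 17.3
```

Request:
{"op": "play_rows", "data": {
  "deltas": [
    {"translation":[0,0,0],"turn":[0,0,0],"hand":-1},
    {"translation":[0,0,0],"turn":[0,0,0],"hand":-1},
    {"translation":[0,0.0055,0.00015],"turn":[3,0,0],"hand":-1},
    {"translation":[0,0.011,0.0006],"turn":[6,0,0],"hand":-1},
    {"translation":[0,0.011,0.0006],"turn":[6,0,0],"hand":-1}
  ],
  "newtons": 20
}}

```text
t: 5.08
eef_pos: [584.6, 75.7, 243.0]
ee_rot: [0.914, -0.26, -0.086, 0.298]
contact_force: [-0.3, -0.7, -7.0]
finger_gap: 10.0
```

```bash
python3 - <<'E'
from h import *
st()
E
```

```text
t 5.08 p [584.6  75.7 243. ] rot-frame x,y,z [-0.3 64.3 83. ] R 105.0 posang 37.8 toolang 36.1 z.ex -0.002 x.ex 1.0 q [ 0.26  0.51  0.93 -0.5   2.14  0.64] F [-0.3 -0.7 -7. ] gap 10.0
```

Request:
{"op": "play_rows", "data": {
  "deltas": [
    {"translation":[0,0.011,0.0006],"turn":[6,0,0],"hand":-1},
    {"translation":[0,0.011,0.0006],"turn":[6,0,0],"hand":-1},
    {"translation":[0,0.011,0.0006],"turn":[6,0,0],"hand":-1},
    {"translation":[0,0.011,0.0006],"turn":[6,0,0],"hand":-1},
    {"translation":[0,0.011,0.0006],"turn":[6,0,0],"hand":-1}
  ]
}}

```text
t: 5.7
eef_pos: [557.9, 32.7, 264.9]
ee_rot: [0.96, -0.274, -0.014, 0.05]
contact_force: [2.4, 3.1, -2.9]
finger_gap: 10.2
```

```bash
python3 - <<'E'
from h import *
st()
E
```

```text
t 5.7 p [557.9  32.7 264.9] rot-frame x,y,z [ -0.4  13.8 104.9] R 105.8 posang 7.5 toolang 5.9 z.ex 0.001 x.ex 1.0 q [ 0.01  0.15  1.22 -0.09  1.82  0.55] F [ 2.4  3.1 -2.9] gap 10.2
```

Request:
{"op": "play_rows", "data": {
  "deltas": [
    {"translation":[0,0.011,0.0006],"turn":[6,0,0],"hand":-1},
    {"translation":[0,0.011,0.0006],"turn":[6,0,0],"hand":-1},
    {"translation":[0,0.011,0.0006],"turn":[6,0,0],"hand":-1},
    {"translation":[0,0.011,0.0006],"turn":[6,0,0],"hand":-1},
    {"translation":[0,0.011,0.0006],"turn":[6,0,0],"hand":-1}
  ]
}}

```text
t: 6.32
eef_pos: [529.2, -13.6, 258.6]
ee_rot: [0.941, -0.268, 0.059, -0.199]
contact_force: [0.8, 3.3, 1.6]
finger_gap: 10.1
```

```bash
python3 - <<'E'
from h import *
st()
E
```

```text
t 6.33 p [529.2 -13.6 258.6] rot-frame x,y,z [ -0.5 -40.8  98.6] R 106.6 posang -22.5 toolang -24.0 z.ex 0.005 x.ex 1.0 q [-0.39 -0.08  1.53  0.41  1.62  0.2 ] F [0.8 3.3 1.6] gap 10.1
```

Request:
{"op": "play_rows", "data": {
  "deltas": [
    {"translation":[0,0.011,0.0006],"turn":[6,0,0],"hand":-1},
    {"translation":[0,0.011,0.0006],"turn":[6,0,0],"hand":-1},
    {"translation":[0,0.011,0.0006],"turn":[6,0,0],"hand":-1},
    {"translation":[0,0.011,0.0006],"turn":[6,0,0],"hand":-1},
    {"translation":[0,0,0],"turn":[0,0,0],"hand":-1}
  ]
}}

```text
t: 6.95
eef_pos: [508.9, -46.4, 230.7]
ee_rot: [0.879, -0.253, 0.111, -0.388]
contact_force: [-4.0, -3.4, 5.9]
finger_gap: 10.0
```

```bash
python3 - <<'E'
from h import *
st()
cv2.imwrite('pics/s2.png',camera('side'))
E
```

```text
t 6.95 p [508.9 -46.4 230.7] rot-frame x,y,z [ -0.5 -79.3  70.7] R 106.2 posang -48.3 toolang -47.6 z.ex 0.005 x.ex 1.0 q [-0.72 -0.08  1.74  0.82  1.63 -0.17] F [-4.  -3.4  5.9] gap 10.0
```

View pics/s2.png

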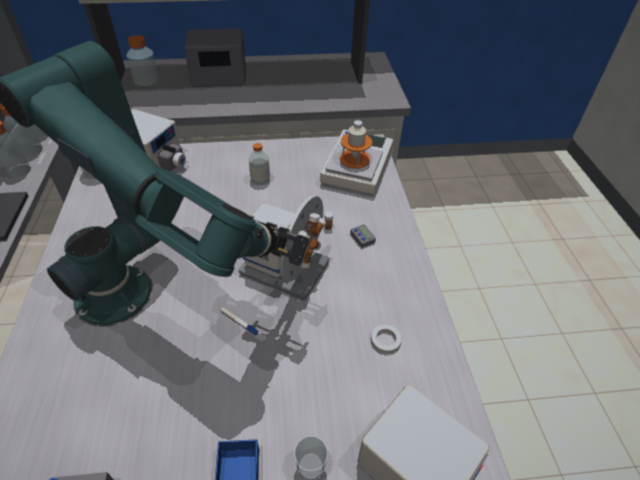

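Request:
{"op": "play_rows", "data": {
  "deltas": [
    {"translation":[0,0,0],"turn":[0,0,0],"hand":0.2},
    {"translation":[0,0,0],"turn":[0,0,0],"hand":0.2},
    {"translation":[0,0,0],"turn":[0,0,0],"hand":0.4},
    {"translation":[0,0,-0.02],"turn":[0,0,0],"hand":0.4},
    {"translation":[0,0,-0.03],"turn":[0,0,0],"hand":0.4}
  ]
}}

```text
t: 7.62
eef_pos: [489.8, -75.2, 263.6]
ee_rot: [0.88, -0.252, 0.11, -0.388]
contact_force: [0.5, -0.2, -0.3]
finger_gap: 56.4
```

Request:
{"op": "play_rows", "data": {
  "deltas": [
    {"translation":[0,-0.024,0],"turn":[-9,0,0],"hand":1},
    {"translation":[0,-0.024,0.002],"turn":[-9,0,0],"hand":1},
    {"translation":[0,-0.024,0.002],"turn":[-9,0,0],"hand":1},
    {"translation":[0,-0.024,0.002],"turn":[-9,0,0],"hand":1},
    {"translation":[0,-0.024,0.002],"turn":[-9,0,0],"hand":1}
  ]
}}

```text
t: 8.25
eef_pos: [546.6, 14.2, 316.5]
ee_rot: [0.961, -0.275, 0.008, -0.02]
contact_force: [1.2, 0.1, -0.8]
finger_gap: 94.1
```

```bash
python3 - <<'E'
from h import *
st()
im=camera('side')
cv2.imwrite('pics/s3.png',cv2.resize(im[150:305,210:370],None,fx=4,fy=4,interpolation=cv2.INTER_CUBIC))
E
```

```text
t 8.25 p [546.6  14.2 316.5] rot-frame x,y,z [ -0.3  -7.9 156.5] R 156.7 posang -2.9 toolang -2.4 z.ex 0.004 x.ex 1.0 q [-0.1   0.06  1.21  0.04  1.84  0.47] F [ 1.2  0.1 -0.8] gap 94.1
```

View pics/s3.png

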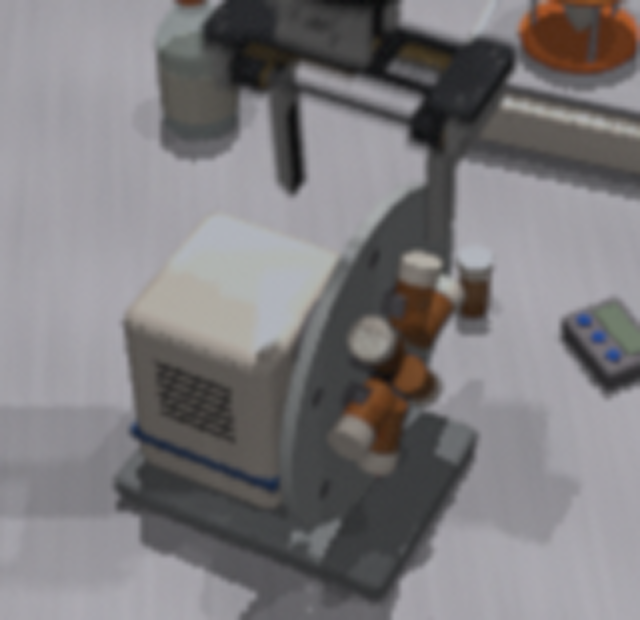

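Request:
{"op": "play_rows", "data": {
  "deltas": [
    {"translation":[0,0,-0.01],"turn":[0,0,0],"hand":1},
    {"translation":[0,0,0],"turn":[0,0,0],"hand":1},
    {"translation":[0,0,0],"turn":[0,0,0],"hand":1},
    {"translation":[0,0,0],"turn":[0,0,0],"hand":1},
    {"translation":[0,0,0],"turn":[0,0,0],"hand":1}
  ]
}}

```text
t: 8.93
eef_pos: [545.5, 12.0, 324.6]
ee_rot: [0.961, -0.276, 0.006, -0.022]
contact_force: [0.4, -0.1, -0.8]
finger_gap: 93.9
```

Request:
{"op": "play_rows", "data": {
  "deltas": [
    {"translation":[0,0,0],"turn":[0,0,0],"hand":1},
    {"translation":[0,0,0],"turn":[0,0,0],"hand":1},
    {"translation":[0,0,0],"turn":[0,0,0],"hand":1},
    {"translation":[0,0,0],"turn":[0,0,0],"hand":1},
    {"translation":[0,0,0],"turn":[0,0,0],"hand":1}
  ]
}}

```text
t: 9.55
eef_pos: [545.8, 12.9, 324.6]
ee_rot: [0.961, -0.275, 0.006, -0.022]
contact_force: [0.4, -0.1, -0.8]
finger_gap: 94.2
```

Request:
{"op": "play_rows", "data": {
  "deltas": [
    {"translation":[0,0,0],"turn":[0,0,0],"hand":1},
    {"translation":[0,0,0],"turn":[0,0,0],"hand":1},
    {"translation":[0,0,0],"turn":[0,0,0],"hand":1},
    {"translation":[0,0,0],"turn":[0,0,0],"hand":1}
  ]
}}

```text
t: 10.05
eef_pos: [545.8, 12.9, 324.7]
ee_rot: [0.961, -0.275, 0.006, -0.022]
contact_force: [-0.0, 0.2, -0.1]
finger_gap: 93.8
```

```bash
python3 - <<'E'
from h import *
im=camera('side');cv2.imwrite('pics/s4raw.png',im)
cv2.imwrite('pics/s4.png',cv2.resize(im[150:305,210:370],None,fx=4,fy=4,interpolation=cv2.INTER_CUBIC))
im=camera('top');cv2.imwrite('pics/t4raw.png',im)
E
```

```text
(no output)
```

View pics/s4.png

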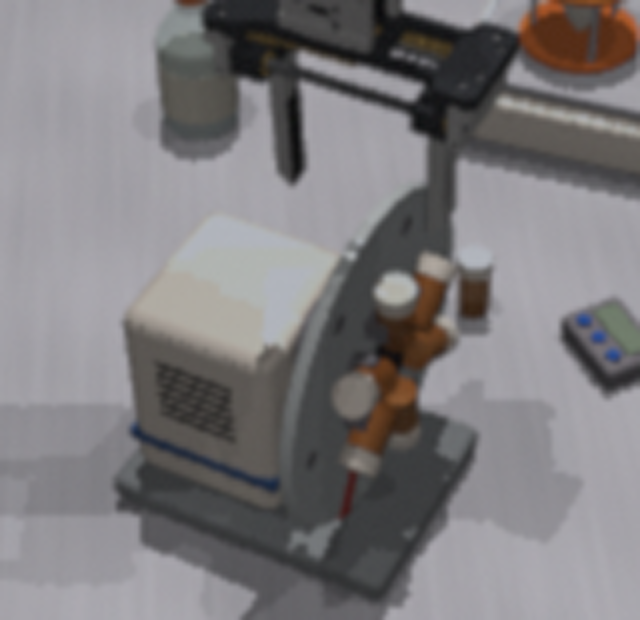

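Request:
{"op": "play_rows", "data": {
  "deltas": [
    {"translation":[0,0,0],"turn":[0,0,0],"hand":1},
    {"translation":[0,0,0],"turn":[0,0,0],"hand":1},
    {"translation":[0,0,0],"turn":[0,0,0],"hand":1},
    {"translation":[0,0,0],"turn":[0,0,0],"hand":1}
  ]
}}

```text
t: 10.65
eef_pos: [545.8, 12.9, 324.6]
ee_rot: [0.961, -0.275, 0.006, -0.022]
contact_force: [0.3, 0.1, 1.1]
finger_gap: 94.1
```

```bash
python3 - <<'E'
from h import *
im=camera('side');cv2.imwrite('pics/s5raw.png',im)
a=cv2.imread('pics/s4raw.png')
d=cv2.absdiff(im,a).max(2)[180:305,270:350];print(d.max(),(d>15).sum())
i=im.astype(int);m=(i[...,2]>45)&(i[...,2]>1.6*i[...,1])&(i[...,2]>1.6*i[...,0]);ys,xs=np.nonzero(m);print([(x,y,im[y,x].tolist(),np.round(angr('side',(x,y),5),0).tolist()) for x,y in zip(xs.tolist(),ys.tolist()) if 270<x<380 and 170<y<330 and im[y,x,1]<1.3*im[y,x,0]])
cv2.imwrite('pics/s5.png',cv2.resize(im[190:300,265:350],None,fx=6,fy=6,interpolation=cv2.INTER_CUBIC))
E
```

```text
30 40
[(297, 268, [39, 39, 64], [-150.0, 90.0]), (298, 268, [36, 37, 63], [-156.0, 93.0]), (297, 269, [34, 33, 65], [-152.0, 94.0]), (298, 269, [30, 31, 62], [-157.0, 97.0]), (297, 270, [31, 31, 65], [-153.0, 98.0]), (298, 270, [37, 37, 64], [-158.0, 101.0]), (297, 271, [30, 29, 64], [-154.0, 101.0]), (297, 272, [28, 29, 63], [-155.0, 105.0]), (296, 273, [35, 36, 64], [-151.0, 106.0]), (297, 273, [31, 32, 63], [-156.0, 109.0]), (296, 274, [30, 31, 64], [-152.0, 110.0]), (297, 274, [36, 37, 63], [-157.0, 113.0]), (296, 275, [28, 29, 64], [-153.0, 114.0]), (297, 275, [39, 39, 63], [-157.0, 117.0]), (296, 276, [25, 26, 64], [-154.0, 118.0]), (295, 277, [37, 37, 66], [-151.0, 119.0]), (296, 277, [27, 27, 62], [-155.0, 122.0]), (295, 278, [36, 36, 65], [-152.0, 123.0]), (296, 278, [36, 35, 60], [-156.0, 126.0])]
```

View pics/s5.png

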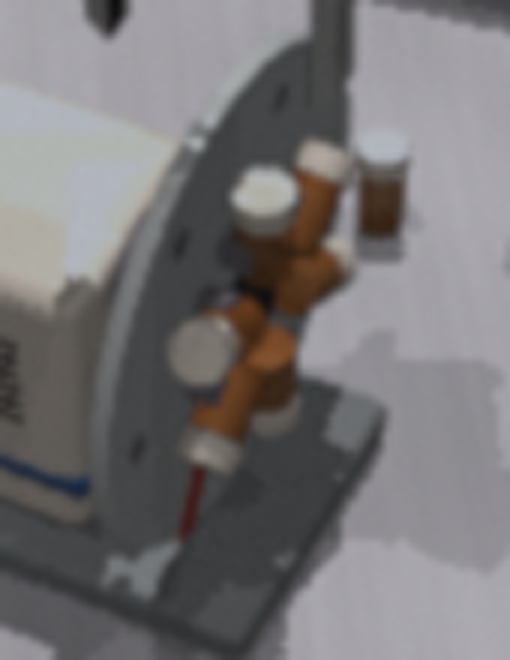

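```bash
cat >> h.py <<'E'
def stripe(im,a0,n='side',x=5,wid=14,rr=(90,122)):
    i=im.astype(float);red=i[...,2]-(i[...,1]+i[...,0])/2
    amber=(i[...,1]>1.35*i[...,0])  # amber/tan has G>B
    W=0;S=0;rs=[]
    H,L=im.shape[:2]
    # sample polar grid
    A=np.arange(a0-wid,a0+wid+.1,.5);Rr=np.arange(rr[0],rr[1]+.1,2)
    prof=np.zeros(len(A))
    rows=[]
    for r in Rr:
        q=np.array([proj(n,wp(a,r,x)) for a in A],np.float32)
        v=cv2.remap(red.astype(np.float32),q[None,:,0],q[None,:,1],cv2.INTER_LINEAR)[0]
        am=cv2.remap(amber.astype(np.float32),q[None,:,0],q[None,:,1],cv2.INTER_LINEAR)[0]
        v=np.where(am>.2,0,np.clip(v-6,0,None));rows.append((A*v).sum()/max(v.sum(),1e-6) if v.sum()>0 else np.nan);prof+=v
    return (A*prof).sum()/prof.sum(),np.round(rows,1),np.round(prof).astype(int)
E
python3 - <<'E'
from h import *
im=camera('side');cv2.imwrite('pics/s6raw.png',im)
d=cv2.absdiff(im,cv2.imread('pics/s5raw.png')).max(2)[180:305,270:350];print(d.max(),(d>15).sum())
for f,a in(('side0',-149),('s4raw',-154),('s5raw',-154),('s6raw',-154)):
    r=stripe(cv2.imread(f'pics/{f}.png'),a);print(f,r[0],r[1],r[2][::3])
E
```

```text
33 3
side0 -147.58271443957673 [-147.4 -147.5 -147.6 -147.7 -147.8 -147.7 -147.4 -147.3 -147.4 -147.8
 -147.9 -147.8 -147.5 -147.2 -147.3 -147.7 -148. ] [  6   3   1   0   0  15  84 195 304 385 430 419 359 259 146  51   7   0
   0]
s4raw -154.54824022556602 [-153.8 -154.4 -154.9 -155.1 -154.9 -154.6 -154.3 -154.4 -154.5 -154.6
 -154.6 -154.5 -154.6 -154.4 -154.3 -154.4 -154.7] [ 10  10  10  11  19  85 196 310 388 425 400 329 221 107  16   0   0   0
   0]
s5raw -154.03253951525681 [-153.6 -154.  -154.3 -154.5 -154.6 -154.4 -154.1 -154.2 -154.2 -154.
 -153.9 -153.6 -153.5 -153.6 -153.8 -154.  -154.2] [ 14  13  12  11  13  57 159 271 364 424 423 373 271 153  48   1   0   0
   0]Traceback (most recent call last):
  File "<stdin>", line 5, in <module>
  File "h.py", line 56, in stripe
    q=np.array([proj(n,wp(a,r,x)) for a in A],np.float32)
                ~~~~^^^^^^^^^^^^^
  File "h.py", line 15, in proj
    c,R,t=cal(n);q=R@np.asarray(P,float)+t;s=q[:2]/q[2];s=s*(1+c['k1']*(s@s))
          ~~~^^^
  File "h.py", line 4, in cal
    c=calibration(n);R=cv2.Rodrigues(c['rvec'])[0];return c,R,np.array(c['tvec'])
ValueError: time passes only in moves, steps and waits
```

```bash
python3 - <<'E'
from workcell import calibration
import pickle
pickle.dump({n:calibration(n) for n in('side','top')},open('cal.pkl','wb'))
E
sed -i "s/^def cal(n):/import pickle\n_K=pickle.load(open('\.\/cal.pkl','rb'))\ndef cal(n):/; s/c=calibration(n);R=/c=_K[n];R=/" h.py; python3 - <<'E'
from h import *
print(stripe(cv2.imread('pics/s6raw.png'),-154)[0]);st()
E
```

```text
-153.89777182398683
t 10.75 p [545.8  12.9 324.6] rot-frame x,y,z [ -0.3  -9.5 164.6] R 164.9 posang -3.3 toolang -2.6 z.ex 0.0 x.ex 1.0 q [-0.11  0.06  1.2   0.04  1.86  0.47] F [ 0.6  0.1 -0.9] gap 94.0
```

Request:
{"op": "play_rows", "data": {
  "deltas": [
    {"translation":[0,0.0272,0.0022],"turn":[9.5,0,0],"hand":1},
    {"translation":[0,0.0272,0.0022],"turn":[9.5,0,0],"hand":1},
    {"translation":[0,0.0272,0.0022],"turn":[9.5,0,0],"hand":1},
    {"translation":[0,0.0272,0.0022],"turn":[9.5,0,0],"hand":1},
    {"translation":[0,0.0272,0.0022],"turn":[9.5,0,0],"hand":1}
  ]
}}

```text
t: 11.38
eef_pos: [482.4, -89.5, 266.9]
ee_rot: [0.87, -0.249, 0.12, -0.408]
contact_force: [0.1, -0.1, -1.1]
finger_gap: 94.1
```

```bash
python3 - <<'E'
from h import *
st()
p,r=cur();P,R=tgt(-50,105);plan(p,r,P,R,3)
E
```

```text
t 11.38 p [482.4 -89.5 266.9] rot-frame x,y,z [  -0.4 -129.8  106.9] R 168.2 posang -50.5 toolang -50.3 z.ex 0.008 x.ex 1.0 q [-0.85 -0.08  1.69  0.85  1.76 -0.22] F [ 0.1 -0.1 -1.1] gap 94.1
T [-0.0, -0.0004, 0.0211] turn [-0.11, -0.16, -0.02]
T [0.0, -0.0004, 0.0211] turn [-0.11, -0.16, -0.02]
T [0.0001, -0.0005, 0.0211] turn [-0.11, -0.16, -0.02]
```

Request:
{"op": "play_rows", "data": {
  "deltas": [
    {"translation":[0,0.001,0.021],"turn":[0,-0.2,0],"hand":0.5},
    {"translation":[0,0,0.021],"turn":[0,-0.2,0],"hand":0.3},
    {"translation":[0,0,0.021],"turn":[0,0,0],"hand":-0.2},
    {"translation":[0,0,0],"turn":[0,0,0],"hand":-0.5},
    {"translation":[0,0,0],"turn":[0,0,0],"hand":-1}
  ]
}}

```text
t: 12.0
eef_pos: [507.9, -47.9, 225.4]
ee_rot: [0.871, -0.248, 0.114, -0.408]
contact_force: [0.5, -0.5, -0.0]
finger_gap: 47.4
```

Request:
{"op": "play_rows", "data": {
  "deltas": [
    {"translation":[0,0,0],"turn":[0,0,0],"hand":-1},
    {"translation":[0,0,0],"turn":[0,0,0],"hand":-1},
    {"translation":[0,0,0],"turn":[0,0,0],"hand":-1},
    {"translation":[0,0,0],"turn":[0,0,0],"hand":-1}
  ],
  "newtons": 20
}}

```text
t: 12.5
eef_pos: [508.1, -47.8, 224.9]
ee_rot: [0.871, -0.248, 0.114, -0.408]
contact_force: [-1.4, 1.2, 0.1]
finger_gap: 9.9
```

```bash
python3 - <<'E'
from h import *
st()
E
```

```text
t 12.5 p [508.1 -47.8 224.9] rot-frame x,y,z [ -0.5 -81.   64.9] R 103.8 posang -51.3 toolang -50.1 z.ex -0.002 x.ex 1.0 q [-0.74 -0.06  1.76  0.86  1.64 -0.21] F [-1.4  1.2  0.1] gap 9.9
```

Request:
{"op": "play_rows", "data": {
  "deltas": [
    {"translation":[0,0,0],"turn":[0,0,0],"hand":-1},
    {"translation":[0,-0.0055,0.0002],"turn":[-3,0,0],"hand":-1},
    {"translation":[0,-0.0109,0.0006],"turn":[-6,0,0],"hand":-1},
    {"translation":[0,-0.0109,0.0006],"turn":[-6,0,0],"hand":-1},
    {"translation":[0,-0.0109,0.0006],"turn":[-6,0,0],"hand":-1}
  ]
}}

```text
t: 13.12
eef_pos: [522.8, -24.0, 248.5]
ee_rot: [0.932, -0.266, 0.066, -0.239]
contact_force: [-1.1, -0.2, -6.4]
finger_gap: 9.8
```

Request:
{"op": "play_rows", "data": {
  "deltas": [
    {"translation":[0,-0.0109,0.0006],"turn":[-6,0,0],"hand":-1},
    {"translation":[0,-0.0109,0.0006],"turn":[-6,0,0],"hand":-1},
    {"translation":[0,-0.0109,0.0006],"turn":[-6,0,0],"hand":-1},
    {"translation":[0,-0.0109,0.0006],"turn":[-6,0,0],"hand":-1},
    {"translation":[0,-0.0109,0.0006],"turn":[-6,0,0],"hand":-1}
  ]
}}

```text
t: 13.75
eef_pos: [550.4, 20.6, 262.3]
ee_rot: [0.962, -0.274, -0.005, 0.011]
contact_force: [-1.8, -4.6, -4.0]
finger_gap: 9.8
```

```bash
python3 - <<'E'
from h import *
st()
E
```

```text
t 13.75 p [550.4  20.6 262.3] rot-frame x,y,z [ -0.4  -0.5 102.3] R 102.3 posang -0.3 toolang 1.3 z.ex -0.003 x.ex 1.0 q [-0.05  0.1   1.28 -0.02  1.78  0.5 ] F [-1.8 -4.6 -4. ] gap 9.8
```

Request:
{"op": "play_rows", "data": {
  "deltas": [
    {"translation":[0,-0.0109,0.0005],"turn":[-6,0,0],"hand":-1},
    {"translation":[0,-0.0109,0.0005],"turn":[-6,0,0],"hand":-1},
    {"translation":[0,-0.0109,0.0005],"turn":[-6,0,0],"hand":-1},
    {"translation":[0,-0.0109,0.0005],"turn":[-6,0,0],"hand":-1},
    {"translation":[0,-0.0109,0.0005],"turn":[-6,0,0],"hand":-1}
  ]
}}

```text
t: 14.38
eef_pos: [577.8, 64.8, 247.4]
ee_rot: [0.926, -0.263, -0.076, 0.26]
contact_force: [-3.4, -8.7, -5.1]
finger_gap: 9.6
```

Request:
{"op": "play_rows", "data": {
  "deltas": [
    {"translation":[0,-0.0109,0.0005],"turn":[-6,0,0],"hand":-1},
    {"translation":[0,-0.0109,0.0005],"turn":[-6,0,0],"hand":-1},
    {"translation":[0,-0.0109,0.0005],"turn":[-6,0,0],"hand":-1},
    {"translation":[0,0,0],"turn":[0,0,0],"hand":-1}
  ]
}}

```text
t: 14.88
eef_pos: [591.9, 87.7, 222.0]
ee_rot: [0.875, -0.246, -0.117, 0.4]
contact_force: [-2.0, -7.6, -8.8]
finger_gap: 9.8
```

```bash
python3 - <<'E'
from h import *
st()
im=camera('side');cv2.imwrite('pics/s7raw.png',im)
cv2.imwrite('pics/s7.png',cv2.resize(im[150:305,210:370],None,fx=4,fy=4,interpolation=cv2.INTER_CUBIC))
r=stripe(im,-54);print(r[0],r[1],r[2])
E
```

```text
t 14.88 p [591.9  87.7 222. ] rot-frame x,y,z [-0.3 78.4 62. ] R 100.0 posang 51.6 toolang 49.3 z.ex -0.003 x.ex 1.0 q [ 0.32  0.67  0.83 -0.67  2.25  0.6 ] F [-2.  -7.6 -8.8] gap 9.8
-51.20158814935046 [-51.3 -51.2 -51.2 -51.2 -51.2 -51.2 -51.2 -51.2 -51.2 -51.2 -51.1 -51.1
 -51.2 -51.2 -51.2 -51.2 -51.2] [  0   0   0   0   0   0   0   0   0   0   0   0   0   0   0   0   0   0
   0   0   0   6  24  57 126 239 373 499 602 681 740 770 785 795 803 807
 801 787 729 627 531 396 248 116  66  29   4   0   0   0   0   0   0   0
   0   0   0]
```

View pics/s7.png

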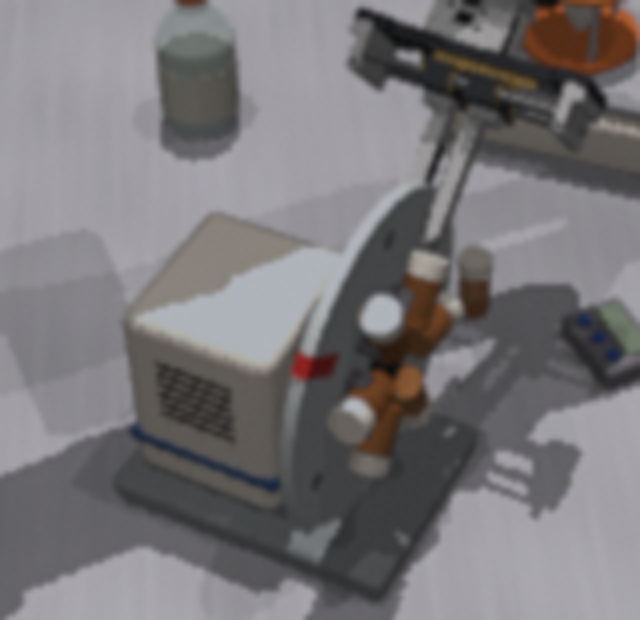

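Request:
{"op": "play_rows", "data": {
  "deltas": [
    {"translation":[0,0,0],"turn":[0,0,0],"hand":0.2},
    {"translation":[0,0,0],"turn":[0,0,0],"hand":0.2},
    {"translation":[0,0,0],"turn":[0,0,0],"hand":0.4},
    {"translation":[0,0,-0.02],"turn":[0,0,0],"hand":0.4},
    {"translation":[0,0,-0.03],"turn":[0,0,0],"hand":0.6}
  ]
}}

```text
t: 15.55
eef_pos: [610.9, 119.6, 260.5]
ee_rot: [0.876, -0.248, -0.115, 0.398]
contact_force: [-0.5, -0.4, -0.3]
finger_gap: 56.7
```

Request:
{"op": "play_rows", "data": {
  "deltas": [
    {"translation":[0,0,0],"turn":[0,0,0],"hand":1},
    {"translation":[0,0,0],"turn":[0,0,0],"hand":1},
    {"translation":[0,0,0],"turn":[0,0,0],"hand":1},
    {"translation":[0,0,0],"turn":[0,0,0],"hand":1},
    {"translation":[0,0,0],"turn":[0,0,0],"hand":1}
  ]
}}

```text
t: 16.18
eef_pos: [611.0, 119.4, 259.5]
ee_rot: [0.876, -0.248, -0.115, 0.398]
contact_force: [0.1, -0.4, 0.2]
finger_gap: 93.8
```

Request:
{"op": "play_rows", "data": {
  "deltas": [
    {"translation":[0,0,0],"turn":[0,0,0],"hand":1},
    {"translation":[0,0,0],"turn":[0,0,0],"hand":1},
    {"translation":[0,0,0],"turn":[0,0,0],"hand":1},
    {"translation":[0,0,0],"turn":[0,0,0],"hand":1},
    {"translation":[0,0,0],"turn":[0,0,0],"hand":1}
  ]
}}

```text
t: 16.8
eef_pos: [611.2, 119.7, 259.7]
ee_rot: [0.876, -0.247, -0.115, 0.398]
contact_force: [0.3, -0.1, 0.1]
finger_gap: 94.0
```

Request:
{"op": "play_rows", "data": {
  "deltas": [
    {"translation":[0,0,0],"turn":[0,0,0],"hand":1},
    {"translation":[0,0,0],"turn":[0,0,0],"hand":1},
    {"translation":[0,0,0],"turn":[0,0,0],"hand":1},
    {"translation":[0,0,0],"turn":[0,0,0],"hand":1},
    {"translation":[0,0,0],"turn":[0,0,0],"hand":1}
  ]
}}

```text
t: 17.42
eef_pos: [611.1, 119.7, 259.6]
ee_rot: [0.876, -0.247, -0.115, 0.398]
contact_force: [0.6, -0.7, 0.4]
finger_gap: 94.1
```

Request:
{"op": "play_rows", "data": {
  "deltas": [
    {"translation":[0,0,0],"turn":[0,0,0],"hand":1},
    {"translation":[0,0,0],"turn":[0,0,0],"hand":1},
    {"translation":[0,0,0],"turn":[0,0,0],"hand":1},
    {"translation":[0,0,0],"turn":[0,0,0],"hand":1},
    {"translation":[0,0,0],"turn":[0,0,0],"hand":1}
  ]
}}

```text
t: 18.05
eef_pos: [611.1, 119.7, 259.6]
ee_rot: [0.876, -0.247, -0.115, 0.398]
contact_force: [0.6, 0.2, -0.6]
finger_gap: 94.1
```

```bash
python3 - <<'E'
from h import *
st()
im=camera('side');cv2.imwrite('pics/s8raw.png',im)
cv2.imwrite('pics/s8.png',cv2.resize(im[150:305,210:370],None,fx=4,fy=4,interpolation=cv2.INTER_CUBIC))
E
```

```text
t 18.05 p [611.1 119.7 259.6] rot-frame x,y,z [ -0.8 115.8  99.6] R 152.7 posang 49.3 toolang 48.9 z.ex -0.003 x.ex 1.0 q [ 0.35  0.74  0.64 -0.72  2.36  0.54] F [ 0.6  0.2 -0.6] gap 94.1
```

View pics/s8.png

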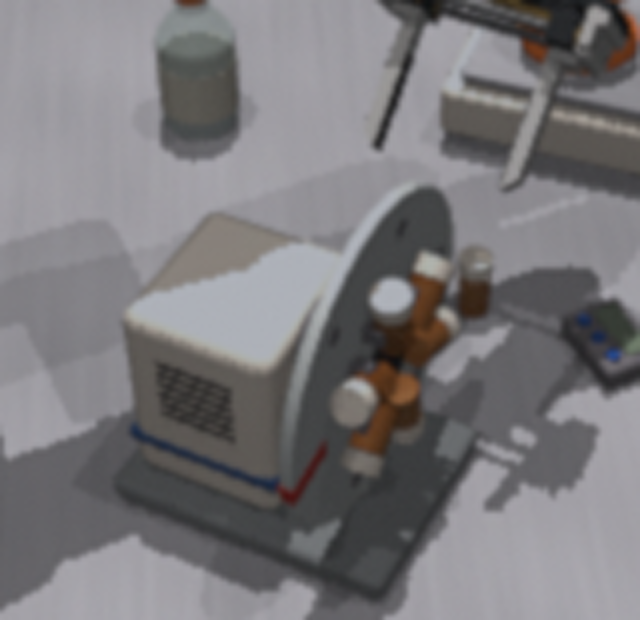

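Request:
{"op": "play_rows", "data": {
  "deltas": [
    {"translation":[0,0,0],"turn":[0,0,0],"hand":1},
    {"translation":[0,0,0],"turn":[0,0,0],"hand":1},
    {"translation":[0,0,0],"turn":[0,0,0],"hand":1},
    {"translation":[0,0,0],"turn":[0,0,0],"hand":1},
    {"translation":[0,0,0],"turn":[0,0,0],"hand":1}
  ]
}}

```text
t: 18.73
eef_pos: [611.2, 119.7, 259.7]
ee_rot: [0.876, -0.248, -0.115, 0.398]
contact_force: [0.2, -0.7, 0.3]
finger_gap: 93.8
```

```bash
python3 - <<'E'
from h import *
im=camera('side');cv2.imwrite('pics/s9raw.png',im)
for f in('s8raw','s9raw'):
    i=cv2.imread(f'pics/{f}.png');
    for wd in(14,10):
        r=stripe(i,-97,wid=wd);print(r[0],r[1],r[2][::2])
    # rim outer surface
    r=stripe(i,-97,x=0,rr=(125,125.5));print('rim',r[0])
E
```

```text
-99.51494696876065 [-99.5 -99.5 -99.5 -99.5 -99.6 -99.7 -99.7 -99.6 -99.5 -99.4 -99.4 -99.4
 -99.5 -99.5 -99.5 -99.5 -99.2] [  0   0   0   1  21  68 149 241 336 426 497 539 541 506 435 345 243 145
  60  12   0   0   0   0   0   0   0   0   0]
-99.50755535840071 [-99.5 -99.5 -99.5 -99.5 -99.6 -99.7 -99.7 -99.6 -99.5 -99.4 -99.4 -99.4
 -99.5 -99.5 -99.5 -99.5 -99.2] [ 21  68 149 241 336 426 497 539 541 506 435 345 243 145  60  12   0   0
   0   0   0]
rim -99.6164911163086
-99.73550893884654 [ -99.6  -99.6  -99.6  -99.6  -99.7  -99.7  -99.9 -100.1 -100.1 -100.
 -100.   -99.9  -99.7  -99.6  -99.6  -99.6  -99.3] [  0   0   0   2  27  86 172 268 363 450 516 549 543 497 420 325 222 124
  48  12   0   0   0   0   0   0   0   0   0]
-99.72372570565587 [ -99.6  -99.6  -99.6  -99.5  -99.7  -99.7  -99.9 -100.1 -100.1 -100.
 -100.   -99.9  -99.7  -99.6  -99.6  -99.6  -99.3] [ 27  86 172 268 363 450 516 549 543 497 420 325 222 124  48  12   0   0
   0   0   0]
rim -99.5953497780784
```

Request:
{"op": "play_rows", "data": {
  "deltas": [
    {"translation":[0,0.0232,0.0018],"turn":[8.8,0,0],"hand":1},
    {"translation":[0,0.0232,0.0018],"turn":[8.8,0,0],"hand":1},
    {"translation":[0,0.0232,0.0018],"turn":[8.8,0,0],"hand":1},
    {"translation":[0,0.0232,0.0018],"turn":[8.8,0,0],"hand":1},
    {"translation":[0,0,0],"turn":[0,0,0],"hand":1}
  ]
}}

```text
t: 19.4
eef_pos: [568.8, 50.1, 311.5]
ee_rot: [0.955, -0.273, -0.032, 0.113]
contact_force: [-0.2, -0.4, -1.1]
finger_gap: 94.3
```

```bash
python3 - <<'E'
from h import *
st()
p,r=cur();P,R=tgt(14,105);plan(p,r,P,R,3)
E
```

```text
t 19.4 p [568.8  50.1 311.5] rot-frame x,y,z [ -0.2  34.3 151.5] R 155.4 posang 12.7 toolang 13.5 z.ex 0.0 x.ex 1.0 q [ 0.1   0.25  1.03 -0.21  2.    0.58] F [-0.2 -0.4 -1.1] gap 94.3
T [0.0001, -0.001, 0.0168] turn [-0.17, -0.01, -0.08]
T [0.0001, -0.001, 0.0168] turn [-0.17, -0.01, -0.08]
T [0.0001, -0.0011, 0.0168] turn [-0.17, -0.01, -0.08]
```

Request:
{"op": "play_rows", "data": {
  "deltas": [
    {"translation":[0,-0.001,0.017],"turn":[-0.2,0,0],"hand":0.5},
    {"translation":[0,-0.001,0.017],"turn":[-0.2,0,0],"hand":0.3},
    {"translation":[0,-0.001,0.017],"turn":[-0.1,0,0],"hand":-0.2},
    {"translation":[0,0,0],"turn":[0,0,0],"hand":-0.5},
    {"translation":[0,0,0],"turn":[0,0,0],"hand":-1}
  ]
}}

```text
t: 20.02
eef_pos: [565.5, 45.7, 257.0]
ee_rot: [0.955, -0.27, -0.036, 0.119]
contact_force: [-0.1, -0.0, 0.8]
finger_gap: 47.6
```

Request:
{"op": "play_rows", "data": {
  "deltas": [
    {"translation":[0,0,0],"turn":[0,0,0],"hand":-1},
    {"translation":[0,0,0],"turn":[0,0,0],"hand":-1},
    {"translation":[0,0,0],"turn":[0,0,0],"hand":-1},
    {"translation":[0,0,0],"turn":[0,0,0],"hand":-1},
    {"translation":[0,0,0],"turn":[0,0,0],"hand":-1}
  ],
  "newtons": 25
}}

```text
t: 20.65
eef_pos: [565.5, 44.8, 257.3]
ee_rot: [0.955, -0.271, -0.035, 0.118]
contact_force: [1.0, -0.7, -0.4]
finger_gap: 9.9
```

```bash
python3 - <<'E'
from h import *
st();im=camera('side');r=stripe(im,-98);print(r[0])
E
```

```text
t 20.65 p [565.5  44.8 257.3] rot-frame x,y,z [-0.3 28.  97.3] R 101.2 posang 16.1 toolang 14.2 z.ex -0.003 x.ex 1.0 q [ 0.09  0.24  1.15 -0.21  1.9   0.59] F [ 1.  -0.7 -0.4] gap 9.9
-99.87720592262416
```

Request:
{"op": "play_rows", "data": {
  "deltas": [
    {"translation":[0,0.0095,0.0004],"turn":[5.4,0,0],"hand":-1},
    {"translation":[0,0.0095,0.0004],"turn":[5.4,0,0],"hand":-1},
    {"translation":[0,0.0095,0.0004],"turn":[5.4,0,0],"hand":-1},
    {"translation":[0,0.0095,0.0004],"turn":[5.4,0,0],"hand":-1},
    {"translation":[0,0.0095,0.0004],"turn":[5.4,0,0],"hand":-1}
  ]
}}

```text
t: 21.32
eef_pos: [541.3, 5.8, 260.0]
ee_rot: [0.956, -0.271, 0.031, -0.111]
contact_force: [0.7, 3.1, 1.0]
finger_gap: 9.9
```

Request:
{"op": "play_rows", "data": {
  "deltas": [
    {"translation":[0,0,0],"turn":[0,0,0],"hand":-1},
    {"translation":[0,0,0],"turn":[0,0,0],"hand":-1},
    {"translation":[0,0,0],"turn":[0,0,0],"hand":-1},
    {"translation":[0,0,0],"turn":[0,0,0],"hand":-1}
  ]
}}

```text
t: 21.82
eef_pos: [540.6, 4.7, 259.6]
ee_rot: [0.956, -0.271, 0.029, -0.106]
contact_force: [-2.7, -2.6, 7.2]
finger_gap: 10.1
```

```bash
python3 - <<'E'
from h import *
st();im=camera('side');r=stripe(im,-126);print(r[0],r[1],r[2][::2])
cv2.imwrite('pics/s10.png',cv2.resize(im[150:305,210:370],None,fx=4,fy=4,interpolation=cv2.INTER_CUBIC))
E
```

```text
t 21.82 p [540.6   4.7 259.6] rot-frame x,y,z [ -0.4 -19.2  99.6] R 101.4 posang -10.9 toolang -12.6 z.ex -0.002 x.ex 1.0 q [-0.23 -0.01  1.42  0.21  1.67  0.35] F [-2.7 -2.6  7.2] gap 10.1
-126.56205663711174 [-126.6 -126.4 -126.1 -126.4 -126.8 -127.  -126.8 -126.7 -126.5 -126.4
 -126.5 -126.7 -126.7 -126.6 -126.6 -126.7 -126.1] [  0   0   0   0   2  15  52 111 183 259 329 391 438 466 468 443 396 328
 249 173  99  40  12   1   0   0   0   0   0]
```

View pics/s10.png

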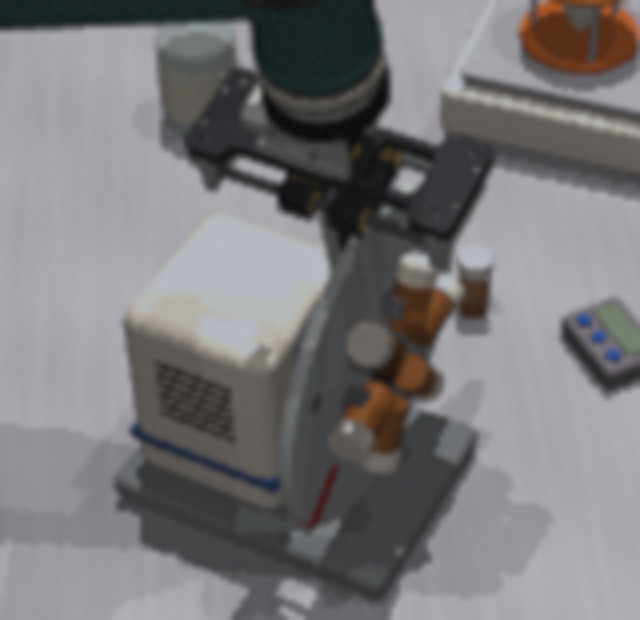

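Request:
{"op": "play_rows", "data": {
  "deltas": [
    {"translation":[0,0,0],"turn":[0,0,0],"hand":-1},
    {"translation":[0,0,0],"turn":[0,0,0],"hand":-1},
    {"translation":[0,0,0],"turn":[0,0,0],"hand":-1}
  ]
}}

```text
t: 22.25
eef_pos: [540.7, 4.7, 259.6]
ee_rot: [0.956, -0.271, 0.029, -0.106]
contact_force: [-2.9, -1.2, 7.0]
finger_gap: 9.9
```

```bash
python3 - <<'E'
from h import *
st();im=camera('side');r=stripe(im,-126);print(r[0]);print(manip.hand_in())
E
```

```text
t 22.25 p [540.7   4.7 259.6] rot-frame x,y,z [ -0.3 -19.1  99.6] R 101.4 posang -10.9 toolang -12.6 z.ex -0.002 x.ex 1.0 q [-0.23 -0.01  1.42  0.21  1.67  0.35] F [-2.9 -1.2  7. ] gap 9.9
-126.57061703023763
the job is handed in; nothing more can be done
None
```

The wheel is held still with its heavy side straight down, to within about half a degree by my measurements, and I handed the job in at 22.3 s.

- **Finding the heavy side:** I turned the wheel about 100° one way, let go, and it came to rest with the red stripe at -153.9°. From about 103° the other way it rested at -99.9°. (Angles are measured from straight up, across the wheel.) Midway is -126.9°, and friction stopped it 27° short each side, within the stated 24 to 33°.
- **Final position:** I gripped the rim again and turned it 27°. The last picture put the stripe at -126.6°, unchanged from the picture before, while the arm's own position gives -126.9°. The fingers are closed on the 10 mm rim, and I measured a steady force of about 8 N on the tool.
- **Not fully settled:** Each resting angle still moved 0.1 to 0.2° between my last two pictures of it, too little to matter here. I swung it only once from each side.
- **Bystanders:** No move was aimed near them. They looked undisturbed in the pictures, but I did not measure their positions before and after.

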